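# Reset the centrifuge's imbalance alarm

### The arm

A 6-joint arm with a two-finger parallel gripper is mounted at the origin on the work surface. World frame = base frame: x ahead of the robot, y to its left, z up, the work surface at z = 0. Lengths are in m, angles in rad, forces in N, time in s.
With the tool pointing down it reaches from about 0.275 to 0.85 m from the base axis. Payload 19 kg.
Tool frame: the origin (TCP) lies midway between the tips of the shut fingers; the grasp point (between the pads) lies r.hold_point_z behind it (r.hold_point_z is the distance from the TCP to the grasp point, in m); z points along the fingers, y is the direction in which the jaws open and shut (so a half turn about z gives the same grasp; the last joint's range is limited). The gripper opens to 85 mm and grips with 20 to 120 N. Pads are 22 mm wide; open, the fingers measure 114 mm over their backs; the gripper's body (76 mm by 85 mm) begins 54 mm behind the grasp point. The pads swing forward as they close: fully open they stand 13 mm farther back than shut.
Start: joints at [-1.277, 0.15, 1.437, -0, 1.554, -0.134], TCP at [0.239, -0.523, 0.231] pointing down, gripper open.
Joint ranges: [-2.8, 2.8], [-0.68, 2.1], [0.12, 2.68], [-1.39, 4.53], [0.16, 2.79], [-2.81, 2.81]. Speed limits (rad/s): [1.89, 1.89, 2.22, 3.01, 3.01, 3.01].

### API

Orientations are given as a rotation vector (axis times angle).
In Python, from workcell import r gives the robot as it stands. The module is installed in compiled form; this text tells all that it offers. Calls block until the motion is done:
- r.move_to(position, orientation): joint-space move of the TCP to a pose.
- r.move_straight(position, rotation=None, rate=0.15, guard=None): straight line of the TCP; rotation=None keeps the orientation; rate is the mean speed in m/s. With guard (N) it stops when the force on the tool has changed by that much, and returns True; else False.
- r.move_j(angles): joint-space move.
- r.gripper_to(opening, f_grip=None): opening from 0.0 (shut) to 1.0 (fully open); f_grip is the grip in N (None keeps the last); returns when the fingers have stopped.
- r.wait(seconds).
- r.inverse_kinematics(position, orientation): joint angles nearest the present ones, or None.
- r.capture(name): name is "scene" or "top" or "wrist"; returns (picture, depth): 420x560x3 uint8, red, green, blue; 420x560 float32, m along the optical axis (not along the pixel's ray), 0 where there is no reading.
- r.camera_model(name): a dict with "camera_matrix" (3x3 intrinsics, pixels), "R" (3x3) and "t" (3): a world point X has camera coordinates R X + t; the wrist camera has in their place "tool_from_camera" (4x4, takes a point from camera to tool coordinates, whose origin is the TCP and whose axes are the flange's). Camera axes: x right, y down, z forward; pixel columns grow to the right and rows downward; lengths in m; the calibration is good to about 2 mm. The wrist camera is an equidistant fisheye: a pixel r from the principal point sees the ray r / f radians off the axis. A picture is of the moment at which its call begins: read the wrist's pose just before it. camera_model takes no time and is no camera call.
A pose or a line that the arm cannot do raises r.PlanningError and nothing moves.
- r.close_job(): hands the job in, once; it reports no verdict.
Readings, each from a call of its own:
- r.get_time_s(): time.
- r.get_qpos(): joint angles.
- r.get_qd(): joint speeds.
- r.get_joint_efforts(): joint torques, N m.
- r.get_tool_pos(): TCP position.
- r.get_eef_rot(): TCP orientation.
- r.get_ft_force(): force on the tool from outside, world axes, zero at the start.
- r.get_torque(): the same for the moment, N m.
- r.get_gripper_width(): opening from 0.0 (shut) to 1.0 (fully open).
Only numpy, scipy, OpenCV 4.12 (cv2) and the standard library are available. Lean on these libraries where they do the work, as an engineer would, in place of code of your own. Each camera call takes 0.05 s, during which the arm holds its last target.

### The job

The small bench centrifuge has tripped its imbalance alarm. On its sloping front panel, slide the cream dust cover aside to expose the red reset button, push the button all the way in and hold it there for about half a second, then slide the cover fully home over the button again. Let go of everything, and leave the tube rack, the jar and the tip box around the machine where they stand.

Things in the scene. Friction and masses are not known exactly. Their poses are not given: they have to be found in the camera images.
- centrifuge: Grey-white bench centrifuge, clear dome over a black rotor; fixed, place and yaw vary. Origin on the bench straight below the reset button; x from its front (robot side) to its rear, y to its left seen from the robot, z up. Console with the panel: x -55 to 50 mm, y +-150. Body behind: x 50 to 340, y +-160, 142 mm high; dome top 210.
- guard_rail (a point): Middle of the steel guard rail, a 14 mm round bar along the machine's y from -150 to 150 mm, straight above the button (machine x = 0, z = 230 mm); from each end a leg slopes back down to the body (x = 85, z = 135 mm). It blocks a gripper coming straight down on the cover or button: lean the tool along the panel's normal. Axes as the machine's.
- panel: Grey sloping panel, 132 mm along x, 300 mm along y, fixed on the console. Origin on its surface under the button, 100 mm above the bench. z: outward normal, leaning 35 degrees from vertical to the machine's front; x up the slope; y level, same as the machine's y. Two guide rails along x = +-33 mm, 6 mm thick, 12 mm high, y -35 to 115 mm; the dark display is flat.
- button_top (a point): Middle of the top face of the round red reset button, 28 mm across, axes as the panel's. Unpressed it stands 8 mm above the panel surface; it goes in along -z. With the cover fully open the space between the guide rails (60 mm) is free round the button up to the cover's edge at panel y = 48 mm.
- reset_button (a joint): Travel of the red button in m: 0 out, 0.006 fully in. Sprung: about 0.5 N to start and 5 N fully in; it comes back out by itself. The press counts beyond 0.004.
- cover_tab (a point): Middle of the top face of the black grip tab on the cream dust cover; axes as the panel's. The tab is a block 30 mm along x, 12 mm along y (pinch it across y), standing 22 mm above the cover. The cover is a plate 58 mm along x, 64 mm along y and 4 mm thick, its upper face 16 mm above the panel, its middle below the tab. Fully closed, it is centred over the button. The point is 38 mm above the panel.
- dust_cover (a joint): Slide of the dust cover in m along +y of the panel (to the machine's left as seen from the robot): 0 fully home over the button, 0.08 fully open against its stop. It stays where it is left; friction about 1.5 N. It starts between 0 and 0.012. The button is fully exposed from 0.046, with room for fingers from about 0.065.
- tube_rack: Bystander: blue rack 60 x 90 x 50 mm with cream-capped sample tubes up to 97 mm high, loose. Origin at the middle of its underside, z up.
- white_jar: Bystander: white jar with a blue cap, 60 mm across, 115 mm high, loose. Origin at the middle of its underside, z up.
- tip_box: Bystander: grey box with a pale blue lid, 82 x 117 x 46 mm, loose, in front of the machine. Origin at the middle of its underside, z up.

How it is judged:
On the way, in this order (a step that is already met when the one before it is completed fails the run):
1. the cover is slid aside until the button is fully exposed (more than 50 mm) (value of joint dust_cover above 0.05 m), for 0.1 s.
2. with the cover aside, the button is pushed in beyond 4 of its 6 mm for 0.3 s (value of joint reset_button above 0.004 m and value of joint dust_cover above 0.046 m), for 0.3 s.
3. the cover is slid back home (value of joint dust_cover below 0.004 m), for 0.2 s.
At the end, for the whole second after the job is handed in: The dust cover is back home over the button (within 4 mm of its closed stop), the button is out again (within 1.5 mm), and rack, jar and tip box stand upright within 30 mm of where they started (value of joint dust_cover below 0.004 m and value of joint reset_button below 0.0015 m and not (distance of any of tube_rack, white_jar, tip_box from where it was at the start of the episode above 0.03 m or angle between any of tube_rack, white_jar, tip_box's own z axis and vertical above 0.35 rad)); the robot touches nothing.
It fails at once if a bystander (tube rack, jar or tip box) is pushed more than 30 mm or tipped more than 20 degrees (distance of any of tube_rack, white_jar, tip_box from where it was at the start of the episode above 0.03 m or angle between any of tube_rack, white_jar, tip_box's own z axis and vertical above 0.35 rad).
It also fails if it takes over 48 s, if anything falls off the work surface, if the arm or the gripper's body presses on something with over 40 N, if the wrist force passes 120 N, or if a joint passes its speed limit or range.

## Working session

There is one attempt and no reset: what is moved stays moved. The work goes in short steps, each a Python script; the robot and the scene stay as the last script left them, time stands still between calls to the robot, and variables do not carry over. Pictures are saved under pics/ and viewed, and the job is handed in when it is done.

```bash
mkdir -p pics; ls
python3 - <<'E'
from workcell import r
import numpy as np,cv2
for n in ["scene","top","wrist"]:
    p,d=r.capture(n); cv2.imwrite(f"pics/{n}0.png",p[:,:,::-1]); np.save(f"pics/{n}0.npy",d)
    m=r.camera_model(n); print(n,{k:np.round(v,4).tolist() for k,v in m.items()})
print(r.get_time_s(),r.hold_point_z,r.get_tool_pos(),r.get_eef_rot(),r.get_gripper_width())
E
```

```text
pics
scene {'camera_matrix': [[386.1717, 0.0, 278.33], [0.0, 386.1717, 212.6139], [0.0, 0.0, 1.0]], 'R': [[-0.1234, 0.9923, 0.0141], [0.5635, 0.0817, -0.8221], [-0.8169, -0.0935, -0.5692]], 't': [0.0446, -0.1676, 1.3007]}
top {'camera_matrix': [[464.0182, 0.0, 275.4356], [0.0, 464.0182, 204.0517], [0.0, 0.0, 1.0]], 'R': [[0.015, -0.9999, 0.0037], [-0.9945, -0.0153, -0.1038], [0.1038, -0.0022, -0.9946]], 't': [0.0389, 0.5467, 1.2147]}
wrist {'camera_matrix': [[325.1923, 0.0, 276.9153], [0.0, 325.1923, 208.3844], [0.0, 0.0, 1.0]], 'tool_from_camera': [[-0.0014, -0.9504, -0.3109, 0.079], [1.0, -0.0014, -0.0002, 0.0012], [-0.0003, -0.3109, 0.9504, -0.1419], [0.0, 0.0, 0.0, 1.0]]}
0.15 0.0187 [ 0.23848268 -0.5230027   0.23082074] [-3.06906643e+00 -6.66739742e-01  1.56135014e-04] 1.0015591840872562
```

View pics/scene0.png

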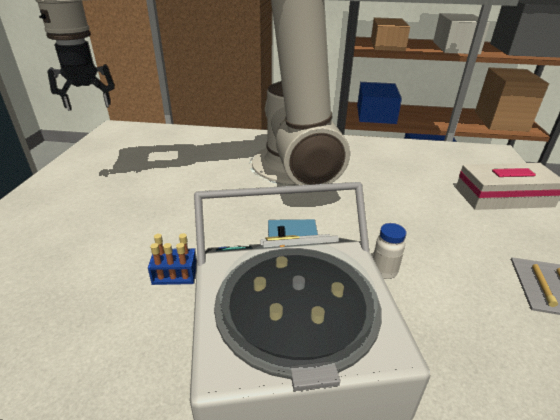

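View pics/top0.png

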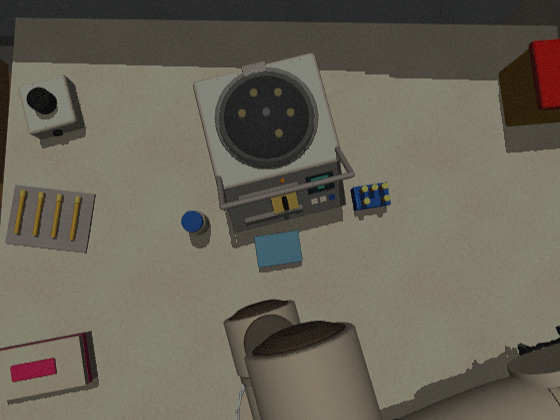

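View pics/wrist0.png

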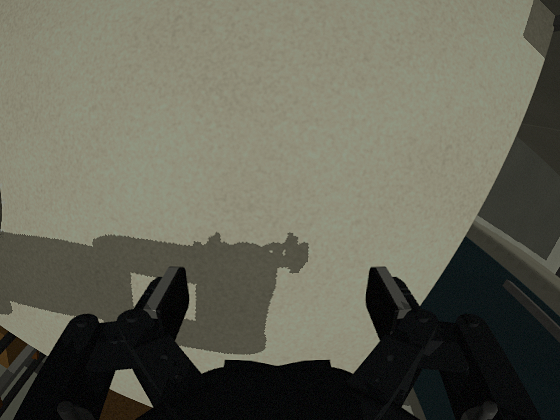

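The scene camera sees the machine from behind. The top view shows the body at about (270,130), the cover and tab at (286,203), the jar at (193,222), the rack at (371,197) and the tip box at (278,249). Next I'll zoom in and fit the pose.

```bash
python3 - <<'E'
import cv2,numpy as np
p=cv2.imread("pics/top0.png"); c=p[160:280,205:395]
cv2.imwrite("pics/topz.png",cv2.resize(cv2.convertScaleAbs(c,alpha=1.6),None,fx=4,fy=4,interpolation=cv2.INTER_CUBIC))
E
cat > h.py <<'E'
import numpy as np,cv2
from scipy.spatial.transform import Rotation as Ro
from workcell import r
def cloud(n,d):
    m=r.camera_model(n);K=m["camera_matrix"];R=np.array(m["R"]);t=np.array(m["t"])
    v,u=np.mgrid[:420,:560]
    c=np.stack([(u-K[0][2])/K[0][0]*d,(v-K[1][2])/K[1][1]*d,d],-1)
    return (c-t)@R
E
python3 - <<'E'
from h import *
X=cloud("top",np.load("pics/top0.npy"))
for u,v in [(212,85),(312,63),(338,140),(213,190),(286,203),(278,203),(294,203),(278,249),(193,222),(371,197),(240,217),(330,200),(300,215),(285,193)]: print((u,v),X[v,u].round(4))
E
```

```text
(212, 85) [0.8292 0.2099 0.1461]
(312, 63) [ 0.8913 -0.0389  0.1436]
(338, 140) [ 0.7301 -0.1238  0.0028]
(213, 190) [ 0.5861  0.2202 -0.0069]
(286, 203) [0.5382 0.0216 0.1315]
(278, 203) [0.54   0.0411 0.1127]
(294, 203) [0.5411 0.0009 0.1082]
(278, 249) [0.4261 0.0388 0.0455]
(193, 222) [0.4893 0.2518 0.1114]
(371, 197) [ 0.5658 -0.2036  0.0543]
(240, 217) [0.5055 0.1371 0.0858]
(330, 200) [ 0.5537 -0.0933  0.0758]
(300, 215) [ 0.5146 -0.0168  0.0651]
(285, 193) [0.5494 0.0267 0.2367]
```

View pics/topz.png

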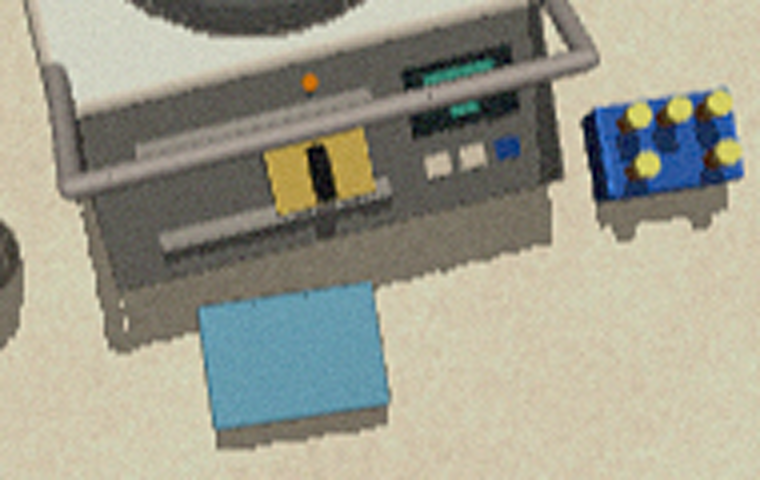

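```bash
cat >> h.py <<'E'
a=np.deg2rad(35)
RP=np.array([[np.cos(a),0,-np.sin(a)],[0,1,0],[np.sin(a),0,np.cos(a)]])
def pan(x,y,z): return RP@np.array([x,y,z])+[0,0,.1]
def mach(q,P):
    c,s=np.cos(q[2]),np.sin(q[2]); P=np.atleast_2d(P)
    return P@np.array([[c,-s,0],[s,c,0],[0,0,1]]).T+[q[0],q[1],0]
def proj(n,W):
    m=r.camera_model(n);c=W@np.array(m["R"]).T+m["t"];uv=c@np.array(m["camera_matrix"]).T
    return uv[:,:2]/uv[:,2:]
E
python3 - <<'E'
from h import *
from scipy.optimize import least_squares
def pts(s): return np.array([[0,.15,.23],[0,-.15,.23],pan(-.033,.115,.012),pan(-.033,-.035,.012),
 pan(.029,s+.032,.016),pan(-.029,s+.032,.016),pan(-.029,s-.032,.016)])
px=np.array([(70,187),(592,57),(163,243),(391,188),(265,152),(278,217),(376,190)])/4+[205,160]
f=lambda q:(proj("top",mach(q,pts(q[3])))-px).ravel()
S=least_squares(f,[.54,.03,.25,.005],loss='soft_l1')
print(S.x,np.rad2deg(S.x[2]),f(S.x).reshape(-1,2).round(2))
q=S.x
print(((proj("top",mach(q,[pan(0,q[3],.038)]))-[205,160])*4), mach(q,[pan(0,0,.008),pan(0,q[3],.038)]))
X=cloud("top",np.load("pics/top0.npy")).reshape(-1,3)
# rail points & body top
k=(X[:,2]>.215)&(X[:,2]<.26)&(X[:,0]>.45)&(X[:,0]<.68)&(abs(X[:,1]-.03)<.2)
A=X[k]; print(len(A),A.mean(0)); 
b=np.polyfit(A[:,1],A[:,0],1); print(np.rad2deg(np.arctan(-b[0])),A[:,1].min(),A[:,1].max(),np.median(A[:,2]))
E
```

```text
[0.55594055 0.01968064 0.26067703 0.00692204] 14.935693892903386 [[ 0.68 -0.08]
 [-0.54  0.31]
 [-0.07  0.9 ]
 [ 0.27  0.33]
 [-1.18 -3.94]
 [ 0.23 -0.43]
 [ 0.27  0.19]]
[[325.18772825 180.42696467]] [[0.55150697 0.01849799 0.10655322]
 [0.53309696 0.02075126 0.13112778]]
913 [0.55533223 0.02406537 0.23419736]
15.005212820000713 -0.1284025469302903 0.17572483502836173 0.23494514996924462
```

The fit gives a yaw of 14.94° with sub-pixel residuals, apart from one cover corner hidden by the rail. The depth-only rail line agrees at 15.0°. Next I'll plan poses along the panel normal with the wrist camera on the downslope side.

```bash
cat >> h.py <<'E'
Q=np.array([.55594,.01968,.26068])
def W(x,y,z,q=Q): return mach(q,[pan(x,y,z)])[0]
def rot(q=Q):
    Rz=Ro.from_euler('z',q[2]).as_matrix()@RP
    return Ro.from_matrix(np.column_stack([-Rz[:,0],Rz[:,1],-Rz[:,2]])).as_rotvec()
E
python3 - <<'E'
from h import *
o=rot()
for p in [(0,.007,.25),(0,.007,.15),(0,.007,.02),(0,.087,.02),(0,0,.002)]:
    print(W(*p).round(3),r.inverse_kinematics(W(*p),o))
r.move_to(W(-.03,.007,.25),o)
p,d=r.capture("wrist");print(r.get_tool_pos(),r.get_eef_rot(),o,r.get_time_s(),r.get_qpos(),r.get_ft_force())
cv2.imwrite("pics/w1.png",p[:,:,::-1]);np.save("pics/w1.npy",d)
p,d=r.capture("scene");cv2.imwrite("pics/s1.png",p[:,:,::-1])
E
```

```text
[ 0.416 -0.011  0.305] [-0.56123852 -0.60756927  2.00589884  0.44806943  1.32417361 -2.4099855 ]
[0.471 0.004 0.223] [-0.41036883 -0.45134613  2.0881737   0.42515007  1.04456375 -2.37104683]
[0.543 0.023 0.116] [-0.27821875 -0.1694281   2.12041157  0.47104763  0.70576284 -2.39604261]
[0.522 0.101 0.116] [-0.06935805 -0.21195186  2.15415623  0.31712688  0.63862483 -2.10203749]
[0.555 0.019 0.102] [-0.28013987 -0.12029001  2.11323717  0.49596136  0.66942732 -2.42924621]
[ 0.39196644 -0.01723405  0.28760127] [-0.32778013  2.51292699  0.1039157 ] [-0.32934033  2.51245371  0.10384061] 2.3083 [-0.64672378 -0.66549732  2.06519262  0.47996033  1.36061526 -2.48666916] [-0.00443385 -0.0806194   0.67319399]
```

View pics/w1.png

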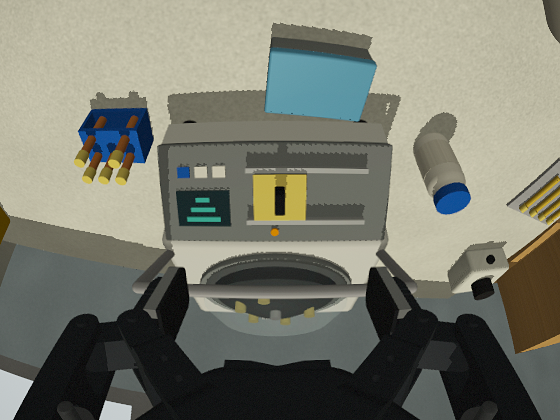

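View pics/s1.png

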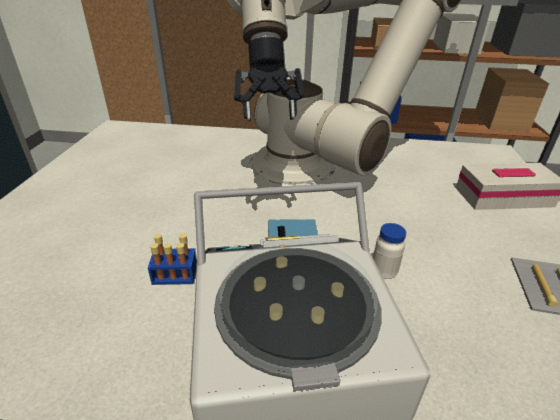

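The wrist view shows the cover at (280,197), the tab at (280,200), the guide rails at rows 171 and 221, and the guard rail at row 290. I'll cross-check the pose against this view.

```bash
cat >> h.py <<'E'
def wproj(P,pos,rv):
    m=r.camera_model("wrist");T=np.array(m["tool_from_camera"]);K=m["camera_matrix"]
    X=(np.atleast_2d(P)-pos)@Ro.from_rotvec(rv).as_matrix(); X=(X-T[:3,3])@T[:3,:3]
    rr=np.hypot(X[:,0],X[:,1]);th=np.arctan2(rr,X[:,2])
    return np.c_[K[0][2]+K[0][0]*th*X[:,0]/rr,K[1][2]+K[1][1]*th*X[:,1]/rr]
E
python3 - <<'E'
from h import *
c=cv2.imread("pics/w1.png")[130:310,150:410]
cv2.imwrite("pics/w1z.png",cv2.resize(c,None,fx=3,fy=3,interpolation=cv2.INTER_CUBIC))
pos=[0.39196644,-0.01723405,0.28760127];rv=[-0.32778013,2.51292699,0.1039157]
s=.0069
P=[pan(-.033,-.035,.012),pan(-.033,.115,.012),pan(.033,-.035,.012),pan(.033,.115,.012),pan(-.029,s-.032,.016),pan(-.029,s+.032,.016),pan(.029,s-.032,.016),pan(.029,s+.032,.016),pan(.015,s-.006,.038),pan(.015,s+.006,.038),pan(-.015,s-.006,.038),pan(-.015,s+.006,.038),[0,0,.23]]
print(((wproj(mach(Q,P),pos,rv)-[150,130])*3).round(0))
E
```

```text
[[281. 124.]
 [652. 126.]
 [286. 280.]
 [640. 278.]
 [305. 136.]
 [467. 136.]
 [309. 274.]
 [464. 274.]
 [371. 260.]
 [402. 260.]
 [371. 184.]
 [402. 184.]
 [367. 488.]]
```

View pics/w1z.png

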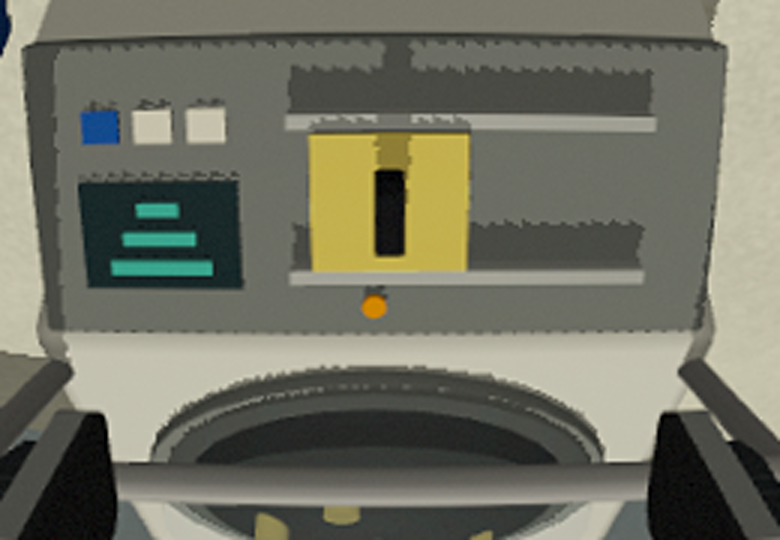

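The model and the wrist image agree to about 1 px (1 mm). Going to the tab.

```bash
sed -i 's/^Q=.*/Q=np.array([.5558,.0204,.26068])/' h.py
python3 - <<'E'
from h import *
o=rot()
r.gripper_to(.5,f_grip=25)
r.move_straight(W(0,.007,.09),o,rate=.15)
print(r.move_straight(W(0,.007,.020),o,rate=.08,guard=8),r.get_tool_pos(),W(0,.007,.020),r.get_ft_force())
r.gripper_to(0)
print(r.get_gripper_width(),r.get_ft_force(),r.get_time_s())
p,d=r.capture("wrist");cv2.imwrite("pics/w2.png",p[:,:,::-1])
p,d=r.capture("top");cv2.imwrite("pics/t2.png",p[:,:,::-1])
E
```

```text
False [0.5429438  0.02413222 0.11678836] [0.54291187 0.02420686 0.11638304] [ 0.45858708 -0.82001192 -0.58757664]
0.13494569083092411 [-5.75010174 -1.08574433  6.09369968] 5.4833
```

View pics/w2.png

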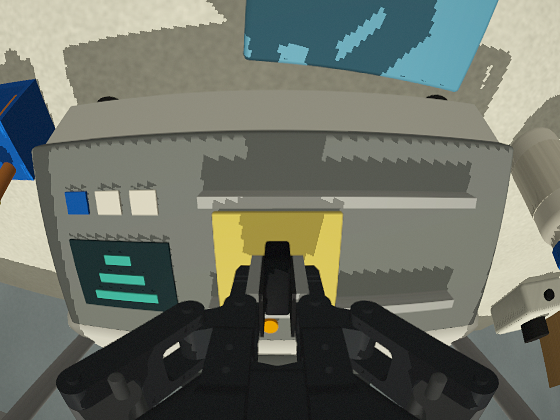

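The fingers hold the tab (width 11.5 mm). About 8 N of outward force shows the tips lightly touching the cover, so I'll ease off 1 mm and slide.

Run:
```python
from h import *
o=rot()
r.move_straight(W(0,.007,.021),o,rate=.05);print(r.get_ft_force())
print(r.move_straight(W(0,.083,.021),o,rate=.06,guard=14))
print((Ro.from_euler('z',Q[2]).as_matrix()@RP).T@(r.get_tool_pos()-W(0,0,0)),r.get_ft_force(),r.get_gripper_width())
r.wait(.2)
p,d=r.capture("wrist");cv2.imwrite("pics/w3.png",p[:,:,::-1]);print(r.get_time_s())
```

```text
[12.21249017  2.39680284 -9.13107293]
True
[-2.49581470e-05  8.23843895e-02  2.07833831e-02] [ 1.71956273 -3.63742801  0.39950013] 0.13454116177494052
7.35
```

View pics/w3.png

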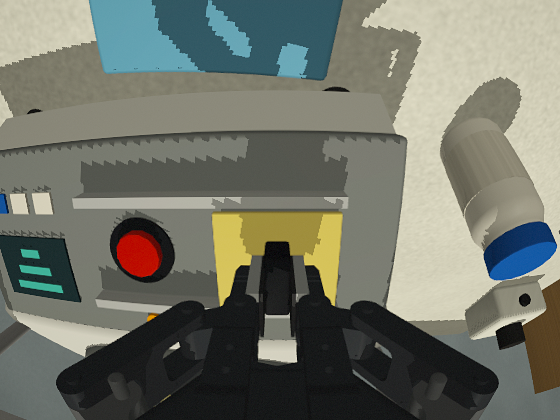

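The cover is fully open against its stop and the button is exposed at (138,255). Releasing, then pressing with shut fingers.

Run:
```python
from h import *
o=rot();M=(Ro.from_euler('z',Q[2]).as_matrix()@RP).T
loc=lambda:(M@(r.get_tool_pos()-W(0,0,0))).round(4)
r.gripper_to(.4)
r.move_straight(W(0,.082,.065),o,rate=.15)
r.gripper_to(0)
r.move_straight(W(0,.001,.065),o,rate=.15)
r.move_straight(W(0,.001,.020),o,rate=.12)
p,d=r.capture("wrist");cv2.imwrite("pics/w4.png",p[:,:,::-1])
print(loc(),M@r.get_ft_force(),r.get_time_s())
```

```text
[0.0003 0.0014 0.0205] [0.09272095 0.47280054 0.27324823] 9.8417
```

View pics/w4.png

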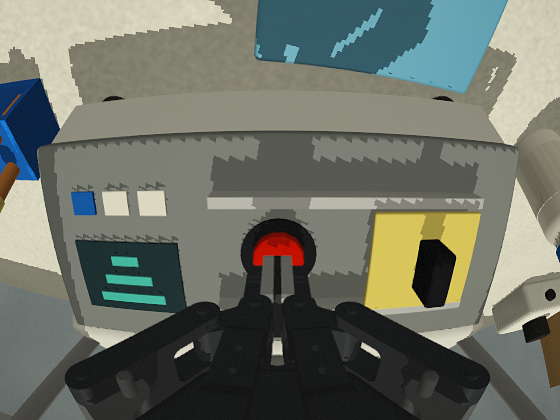

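The shut fingers are centred over the button at (277,250), and the cover stays open on the right.

Run:
```python
from h import *
o=rot();M=(Ro.from_euler('z',Q[2]).as_matrix()@RP).T
loc=lambda:(M@(r.get_tool_pos()-W(0,0,0))).round(4)
for z in [.0075,.005,.0035,.0025,.0015,.0005,-.0005,-.0015]:
    g=r.move_straight(W(0,.001,z),o,rate=.04,guard=25)
    f=M@r.get_ft_force(); print(z,g,loc(),f.round(1))
    if f[2]>9: break
r.wait(.7); print(loc(),(M@r.get_ft_force()).round(1))
p,d=r.capture("wrist");cv2.imwrite("pics/w5.png",p[:,:,::-1]);print(r.get_time_s())
```

```text
0.0075 False [-0.0002  0.001   0.0073] [-0.  -1.3  1.1]
0.005 False [0.0001 0.001  0.005 ] [-0.5  0.5  2.1]
0.0035 False [0.0001 0.001  0.0035] [ 0.3 -0.3  4.5]
0.0025 False [0.0001 0.001  0.0025] [0.7 1.2 4.4]
0.0015 False [0.0001 0.001  0.0017] [-3.  -0.3 14.8]
[0.0002 0.001  0.0017] [-2.7  0.3 14.8]
12.0583
```

View pics/w5.png

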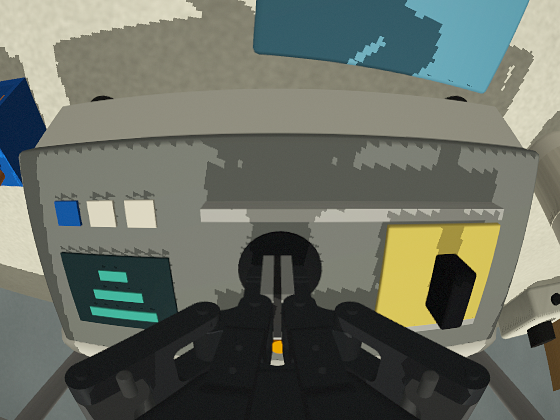

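The button bottomed out (force rose to 15 N at 1.7 mm) and was held for over 0.7 s. Now to bring the cover home.

Run:
```python
from h import *
o=rot();M=(Ro.from_euler('z',Q[2]).as_matrix()@RP).T
loc=lambda:(M@(r.get_tool_pos()-W(0,0,0))).round(4)
r.move_straight(W(0,.001,.065),o,rate=.12)
p,d=r.capture("wrist");cv2.imwrite("pics/w6.png",p[:,:,::-1])
r.move_straight(W(0,.081,.065),o,rate=.15)
r.gripper_to(.45)
print(r.move_straight(W(0,.081,.0215),o,rate=.08,guard=8),(M@r.get_ft_force()).round(1))
r.gripper_to(0); print(r.get_gripper_width(),(M@r.get_ft_force()).round(1))
print(r.move_straight(W(0,-.003,.0215),o,rate=.06,guard=14),loc(),(M@r.get_ft_force()).round(1))
r.wait(.3); print(loc(),(M@r.get_ft_force()).round(1))
p,d=r.capture("wrist");cv2.imwrite("pics/w7.png",p[:,:,::-1]);print(r.get_time_s())
```

```text
False [ 0.3  1.2 -0. ]
0.13411188116100975 [-1.4  0.7  9. ]
True [0.0004 0.0021 0.0219] [2.7 6.6 7.9]
[0.0004 0.0021 0.022 ] [1.9 6.3 7.9]
16.525
```

View pics/w7.png

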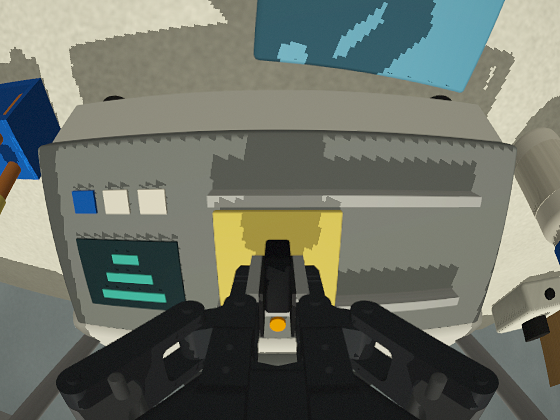

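View pics/w6.png

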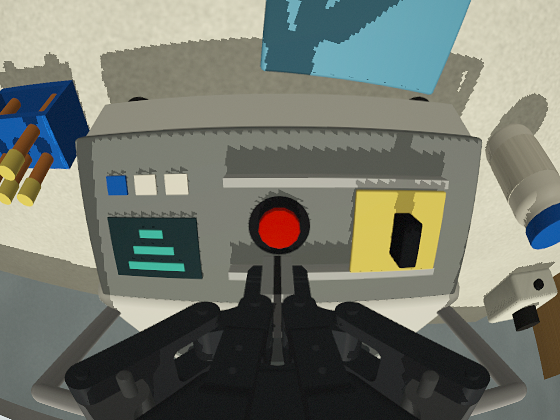

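The button sprang back out. The cover stopped against its end with about 80.3 mm travelled between stops, which matches the 80 mm stroke. Releasing and backing off to verify.

Run:
```python
from h import *
o=rot()
r.gripper_to(.45)
r.move_straight(W(0,.002,.08),o,rate=.12)
r.move_straight(W(-.03,.007,.25),o,rate=.2)
r.wait(.2)
pos,rv=r.get_tool_pos(),r.get_eef_rot()
p,d=r.capture("wrist");c=p[130:310,150:410,::-1]
cv2.imwrite("pics/w8.png",cv2.resize(c,None,fx=3,fy=3,interpolation=cv2.INTER_CUBIC))
for s in (0,.004):
  P=[pan(-.029,s-.032,.016),pan(-.029,s+.032,.016),pan(.029,s-.032,.016),pan(.029,s+.032,.016),pan(-.033,-.035,.012),pan(-.033,.115,.012)]
  print(((wproj(mach(Q,P),pos,rv)-[150,130])*3).round(0).tolist())
p,d=r.capture("top");cv2.imwrite("pics/t8.png",p[:,:,::-1]);print(r.get_time_s(),r.get_ft_force())
```

```text
[[285.0, 138.0], [447.0, 137.0], [289.0, 276.0], [445.0, 276.0], [278.0, 126.0], [649.0, 128.0]]
[[295.0, 138.0], [457.0, 137.0], [299.0, 276.0], [454.0, 275.0], [278.0, 126.0], [649.0, 128.0]]
18.85 [-0.38706516  0.09103438 -0.0267325 ]
```

View pics/w8.png

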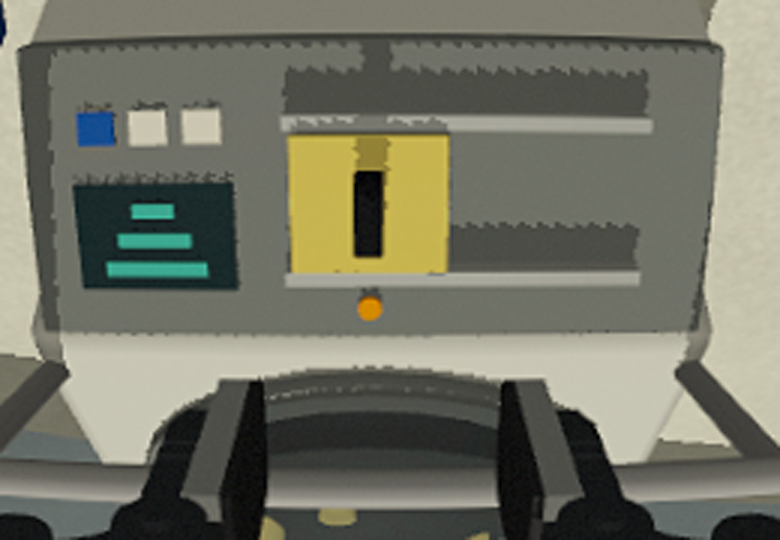

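View pics/t8.png

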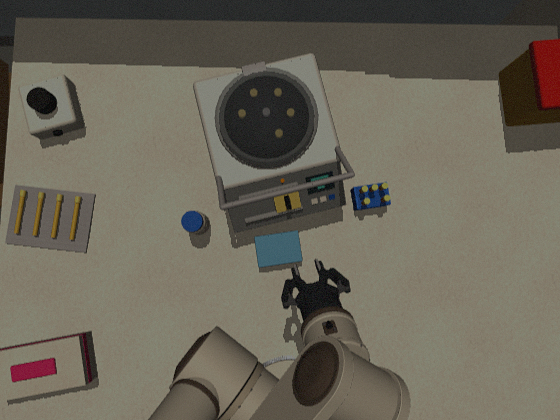

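Relative to the guide-rail ends, the cover edges (288 and 449) match a slide of 0 to within about 0.5 mm. The bystanders haven't moved and the arm is clear.

```bash
python3 -c "
from workcell import r
r.close_job();print(r.get_time_s())"
```

```text
the job is handed in; nothing more can be done
the job is handed in; nothing more can be done
```

The job is done and handed in at about 19 s. `close_job` reports no verdict, so the checks below are my own.

- **Opening the cover:** I gripped the tab with the tool leaning along the panel normal and slid the cover open to its stop. The button was fully exposed.
- **Pressing the button:** I pushed it with shut fingers until it bottomed out. The force rose from 4.4 N to 15 N with the fingers 1.7 mm above the panel. I held it there for over 0.7 s, and it sprang back out after release.
- **Closing the cover:** I slid it back to its home stop, with about 80.3 mm of travel against the stated 80 mm. I then let go and backed off.

**Last checks:** The final wrist picture puts the cover within about 0.5 mm of home. In the top view, the rack, jar and tip box look unmoved (judged by eye). The force on the tool was about 0.4 N with the arm clear of everything.

**Disagreements:** The top and wrist camera estimates differed by about 1 mm along the machine's y axis. The measured stop positions were about 2 mm off my pose estimate. Neither affected the result.

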